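# Sort the puppet parts and put the bobbin kit right

### The arm

A 6-joint arm with a two-finger parallel gripper is mounted at the origin on the work surface. World frame = base frame: x ahead of the robot, y to its left, z up, the work surface at z = 0. Lengths are in mm, angles in degrees, forces in N, time in s.
With the tool pointing down it reaches from about 300 to 850 mm from the base axis. Payload 4.2 kg.
Tool frame: the origin (TCP) lies at the centre of the arm's flange, where the gripper is bolted on; the fingertips stand 191 mm ahead of it and the grasp point (between the pads) lies 172 mm ahead of it; z points along the fingers, y is the direction in which the jaws open and shut (so a half turn about z gives the same grasp; the last joint's range is limited). The gripper opens to 91 mm and grips with 3 to 60 N. Pads are 32 mm wide; open, the fingers measure 118 mm over their backs; the gripper's body (76 mm by 178 mm) begins 60 mm behind the grasp point.
Start: joints at [71.104, 18.312, 89.639, -0, 72.044, -1.146], TCP at [175.296, 547.626, 404.776] pointing down, gripper open.
Joint ranges: [-177.97, 177.97], [-48.28, 115.42], [12.27, 149.76], [-77.06, 257.06], [2.81, 150.46], [-146.56, 146.56]. Speed limits (degrees/s): [147.25, 147.25, 180, 180, 180, 180].

### API

Orientations are given as [roll, pitch, yaw] about the fixed x, y, z axes, in that order (R = Rz(yaw) Ry(pitch) Rx(roll)).
In Python, from workcell import status, vision, ticket gives the robot as it stands.
- The arm moves only by the shell command python3 -m jog 'ROWS' [FORCE]. ROWS is JSON, a list of rows, each a list of 7 numbers: the finger opening in m, from 0 to 0.0912, then the shift along the tool's x, y, z in m, then the turn, a rotation vector about the tool's x, y, z in rad. A call has 1 to 12 rows; each row shifts and turns the commanded pose from where the row before left it, along the tool's axes as they then stand; what a row does not reach is not made up. A row lasts 1/8 s, in which the tool goes at most 62.5 mm and 10.7 degrees, less where a joint would pass 70% of its speed; a pose out of reach is approached as far as the arm can. A call with a gripper value outside its range is refused whole. The fingers move at their own pace and stop on an object; FORCE is the grip in N (left out, the last holds). Time passes only in rows, so rows that do not move let the fingers close. It gives the time, the measured TCP pose, the force and the opening at its end, in the units of the state.
- status.state(): the state, without advancing time (a new reading comes with each control period).
- vision.grab_frame(name): name is "side" or "top"; returns a dict with "color" (400x640x3 uint8, blue, green, red), "depth" (400x640 float32, mm along the optical axis (not along the pixel's ray), 0 where there is no reading), "fov_y" (degrees; the focal length in pixels is half the picture's height over the tangent of half this angle, whatever the lens; pixels are square), "cx", "cy" (the principal point, pixels), "pose" (4x4, takes a point from camera to world coordinates). Camera axes: x right, y down, z forward; pixel columns grow to the right and rows downward; lengths in mm; the calibration is good to about 2 mm. A picture is of the moment at which its call begins.
- ticket.job_done(): hands the job in, once; it reports no verdict.
Trained networks look in the newest picture that a camera, given by its name, has taken for a name from the list of things; names that differ only in an ending like _2 or _b are one class to them, and where a whole thing is asked for, a point or a joint stands for the part that bears it (a point fixed in the world has none). Each returns a list of dicts, best first, with "p" (0 to 1); they miss things now and then, are a little off and sometimes report something else, mostly with a low value. They report only what shows in the picture. A call takes as long as a camera call.
- vision.find_in(camera, label): "location" ([x, y, z] in mm, in world coordinates, good to about 4 mm: the middle of the surface that is visible of it).
- vision.silhouettes(camera, label): "pixels" (400x640 bool, what is visible of it).
The state is a dict: "time_s": time; "qpos": joint angles; "qvel": joint speeds; "effort": joint torques, N m; "ee_pos": TCP position; "ee_rot": TCP orientation; "force": force on the tool from outside, world axes, zero at the start; "torque": the same for the moment, N m; "gripper_width": finger opening in mm.
Only numpy, scipy, OpenCV 4.12 (cv2) and the standard library are available. Lean on these libraries where they do the work, as an engineer would, in place of code of your own. Each camera call takes 0.05 s, during which the arm holds its last target.

### The job

The oak kit rack should hold three pink bobbins, one standing in each bay, but one bay holds a wrong part: take that out and put the spare pink bobbin from the bench in its place. Sort the other parts too, so that both brass screw eyes end up standing upright inside the blue tray and the dark knob upright inside the green tray. Leave the pewter crown where it is.

Things in the scene. Friction and masses are not known exactly. Their poses are not given: they have to be found in the camera images.
- bobbin_a_mid (a point): Limewood bobbin painted rosy pink, an upright reel 32 mm in diameter and 46 mm tall, 30 g. The point is its centre, 23 mm above its foot; z is up. At the start two of the three bobbins stand in bays of the kit and the third stands on the bench.
- bobbin_b_mid (a point): Limewood bobbin painted rosy pink, an upright reel 32 mm in diameter and 46 mm tall, 30 g. The point is its centre, 23 mm above its foot; z is up. At the start two of the three bobbins stand in bays of the kit and the third stands on the bench.
- bobbin_c_mid (a point): Limewood bobbin painted rosy pink, an upright reel 32 mm in diameter and 46 mm tall, 30 g. The point is its centre, 23 mm above its foot; z is up. At the start two of the three bobbins stand in bays of the kit and the third stands on the bench.
- eye_a_mid (a point): Brass screw eye of the nut kind, 120 g: a round foot 36 mm in diameter and 9 mm tall with an upright ring on it, 44 mm tall over all. The ring is 36 mm across and 10 mm thick; its faces look along the own x axis (grip it across x, 10 mm), its width lies along y. The point is half-way up, 22 mm above the underside of the foot; z is up. It stands on the bench or, as the wrong part, in a bay of the kit, where its x axis lies within about 0.4 rad of the kit's x axis.
- eye_b_mid (a point): Brass screw eye of the nut kind, 120 g: a round foot 36 mm in diameter and 9 mm tall with an upright ring on it, 44 mm tall over all. The ring is 36 mm across and 10 mm thick; its faces look along the own x axis (grip it across x, 10 mm), its width lies along y. The point is half-way up, 22 mm above the underside of the foot; z is up. It stands on the bench or, as the wrong part, in a bay of the kit, where its x axis lies within about 0.4 rad of the kit's x axis.
- knob_mid (a point): Turned boxwood grip knob with dark brown varnish, upright, 28 mm in diameter and 46 mm tall, straight-sided up to 36 mm and then domed, 35 g. The point is its centre, 23 mm above its foot; z is up. It stands on the bench or, as the wrong part, in a bay of the kit.
- kit: Oak kit rack, fixed, with grey lining: 65 mm (own x) by 185 mm (own y), three square bays in a row along its y axis, centred at y = -60, 0 and +60 mm, x = 0. Each bay is 55 mm square inside, the walls 5 mm thick and 12 mm high, the floor level with the bench (height 0). Origin under its centre at bench height; z is up. At the start two bays hold a pink bobbin and one bay, any of the three, holds a wrong part (a screw eye or the dark knob).
- eye_tray: Blue shallow tray, fixed, 100 mm (own x) by 120 mm (own y) outside, walls 5 mm thick and 12 mm high above the bench, floor 3 mm thick. Origin under its centre at bench height; z is up. For the brass screw eyes.
- knob_tray: Green shallow tray, fixed, 100 mm (own x) by 120 mm (own y) outside, walls 5 mm thick and 12 mm high above the bench, floor 3 mm thick. Origin under its centre at bench height; z is up. For the dark knob.
- crown_mid (a point): Pewter crown, a bystander that stays where it is: open ring of eight points, 60 mm in diameter, 36 mm tall, 200 g. It stands on the bench in the row of loose parts. The point is on its axis, 17 mm above the bench.

How it is judged (in metres and radians):
At the end, for the whole second after the job is handed in: One pink bobbin upright (0.15 rad) on the floor of each kit bay, within 14.5 mm of its centre in kit x and y; both eyes upright on the blue tray's floor, the knob on the green one's (within 35 mm in x, 45 mm in y of its centre); crown within 20 mm of its start; all at rest (x of bobbin_a_mid in the frame of kit between -0.0145 and 0.0145 m and (y of bobbin_a_mid in the frame of kit between -0.0745 and -0.0455 m or y of bobbin_a_mid in the frame of kit between -0.0145 and 0.0145 m or y of bobbin_a_mid in the frame of kit between 0.0455 and 0.0745 m) and height (world z) of each of bobbin_a_mid, bobbin_b_mid, bobbin_c_mid below 0.028 m and x of bobbin_b_mid in the frame of kit between -0.0145 and 0.0145 m and (y of bobbin_b_mid in the frame of kit between -0.0745 and -0.0455 m or y of bobbin_b_mid in the frame of kit between -0.0145 and 0.0145 m or y of bobbin_b_mid in the frame of kit between 0.0455 and 0.0745 m) and x of bobbin_c_mid in the frame of kit between -0.0145 and 0.0145 m and (y of bobbin_c_mid in the frame of kit between -0.0745 and -0.0455 m or y of bobbin_c_mid in the frame of kit between -0.0145 and 0.0145 m or y of bobbin_c_mid in the frame of kit between 0.0455 and 0.0745 m) and horizontal distance between bobbin_a_mid and bobbin_b_mid above 0.03 m and horizontal distance between each of bobbin_a_mid, bobbin_b_mid and bobbin_c_mid above 0.03 m and x of eye_a_mid in the frame of eye_tray between -0.035 and 0.035 m and y of eye_a_mid in the frame of eye_tray between -0.045 and 0.045 m and height (world z) of each of eye_a_mid, eye_b_mid, knob_mid below 0.031 m and x of eye_b_mid in the frame of eye_tray between -0.035 and 0.035 m and y of eye_b_mid in the frame of eye_tray between -0.045 and 0.045 m and x of knob_mid in the frame of knob_tray between -0.035 and 0.035 m and y of knob_mid in the frame of knob_tray between -0.045 and 0.045 m and angle between each of bobbin_a_mid, bobbin_b_mid, bobbin_c_mid, eye_a_mid, eye_b_mid, knob_mid's own z axis and vertical below 0.15 rad and linear speed of each of bobbin_a, bobbin_b, bobbin_c, eye_a, eye_b, knob below 0.02 m/s and not (distance of crown_mid from where it was at the start of the episode above 0.02 m)); the robot touches nothing.
It fails at once if the pewter crown is pushed more than 20 mm from its place (distance of crown_mid from where it was at the start of the episode above 0.02 m).
It also fails if it takes over 96 s, if anything falls off the work surface, if the arm or the gripper's body presses on something with over 40 N, if the wrist force passes 120 N, or if a joint passes its speed limit or range.

## Working session

There is one attempt and no reset: what is moved stays moved. The work goes in short steps, Python scripts to look and compute and a shell command to move; the robot and the scene stay as the last step left them, time stands still between calls to the robot, and variables do not carry over. Pictures are saved under pics/ and viewed, and the job is handed in when it is done.

```bash
mkdir -p pics; ls; python3 - <<'E'
from workcell import status, vision
import cv2, numpy as np
print(status.state())
for n in ("side","top"):
    f=vision.grab_frame(n); cv2.imwrite(f"pics/{n}0.png",f["color"]); print(n,f["fov_y"],f["cx"],f["cy"],np.round(f["pose"],3).tolist())
E
```

```text
pics
{'time_s': 0.0, 'qpos': array([ 7.11048982e+01,  1.83488892e+01,  8.97054185e+01, -8.76878258e-04,
        7.20439073e+01, -1.14710287e+00]), 'qvel': array([0.00627866, 0.12282665, 0.02815256, 0.06851336, 0.08142603,
       0.02373114]), 'effort': array([ 2.63406355e-04, -4.12451577e+01, -2.31977624e+01,  7.26629421e-02,
        4.57052153e-02, -1.38669748e-04]), 'ee_pos': array([175.2338199 , 547.46415005, 403.95428079]), 'ee_rot': array([-1.79901788e+02, -1.13266483e-03,  1.62252271e+02]), 'force': array([ 0.4935089 , -0.56472689, -0.01492749]), 'torque': array([ 0.01266563, -0.01436606,  0.00446606]), 'gripper_width': 91.51032962209621}
side 44.84803309347215 319.3437960037454 194.07729532026926 [[0.926, -0.191, 0.325, 239.193], [-0.377, -0.469, 0.798, -718.902], [0.001, -0.862, -0.507, 522.167], [0.0, 0.0, 0.0, 1.0]]
top 42.21030730873663 326.7141784534199 206.53661237467148 [[-0.025, -0.999, 0.045, 476.986], [-1.0, 0.026, 0.005, -19.433], [-0.006, -0.045, -0.999, 1017.533], [0.0, 0.0, 0.0, 1.0]]
```

View pics/side0.png

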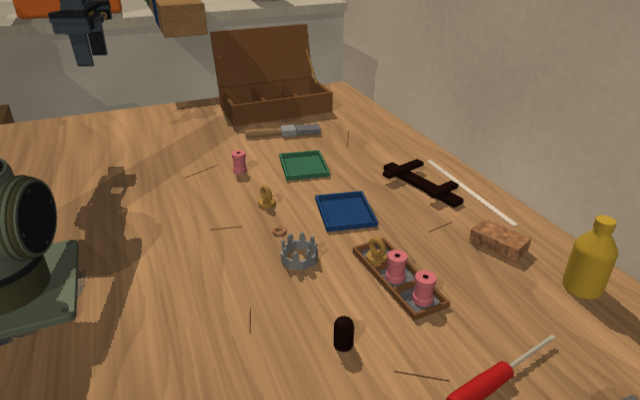

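View pics/top0.png

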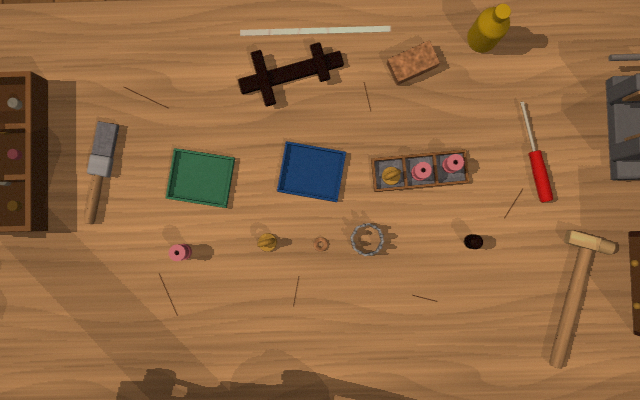

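The side view shows the wrong part, an eye, in the kit at (376,250), and bobbins at (396,266) and (424,288). On the bench are the spare bobbin (239,160), the loose eye (266,197), the crown (299,252) and the knob (344,333). In the top view the eye is in the left bay at (391,175), which is the +y end. Next I'll measure from both cameras.

```bash
cat > h.py <<'E'
from workcell import status, vision
import cv2, numpy as np
def frame(n):
    f=vision.grab_frame(n); f['f']=200/np.tan(np.radians(f['fov_y']/2)); return f
def pts(f,mask):
    v,u=np.nonzero(mask&(f['depth']>0)); z=f['depth'][v,u]
    c=np.stack([(u-f['cx'])*z/f['f'],(v-f['cy'])*z/f['f'],z],1)
    return c@f['pose'][:3,:3].T+f['pose'][:3,3]
def proj(f,P):
    P=np.atleast_2d(P); c=(P-f['pose'][:3,3])@f['pose'][:3,:3]
    return np.stack([c[:,0]/c[:,2]*f['f']+f['cx'],c[:,1]/c[:,2]*f['f']+f['cy']],1)
E
python3 - <<'E'
from h import *
np.set_printoptions(precision=1,suppress=True)
for n in ("top","side"):
    f=frame(n); np.savez(f'pics/{n}.npz',**f)
    crop=f['color'][100:300,130:530] if n=='top' else f['color'][120:370,200:520]
    cv2.imwrite(f'pics/{n}_crop.png',cv2.resize(crop,None,fx=2,fy=2,interpolation=cv2.INTER_CUBIC))
    for l in ("bobbin_a_mid","eye_a_mid","knob_mid","kit","eye_tray","knob_tray","crown_mid"):
        for s in vision.silhouettes(n,l):
            if s['p']<.3: continue
            m=s['pixels']; P=pts(f,m)
            if len(P)<5: print(n,l,'few');continue
            zt=np.percentile(P[:,2],95); T=P[P[:,2]>zt-5]
            r=cv2.minAreaRect(P[:,:2].astype(np.float32))
            print(n,l,round(s['p'],2),len(P),'mean',P.mean(0),'ztop',zt,'topc',T.mean(0)[:2],(T.min(0)+T.max(0))[:2]/2,'rect',np.round(r[0],1),np.round(r[1],1),round(r[2],1))
E
```

```text
top bobbin_a_mid 0.83 280 mean [ 583.9 -193.4   40.2] ztop 49.37335684447586 topc [ 585.3 -195.4] [ 585.  -195.3] rect [ 585.  -195.1] [30.4 30.2] 1.5
top bobbin_a_mid 0.63 272 mean [ 597.  -254.3   41. ] ztop 49.26175303834293 topc [ 597.7 -256.7] [ 597.7 -257.4] rect [ 598.2 -256.3] [30.1 29.6] 52.8
top eye_a_mid 0.82 253 mean [ 579.5 -138.9   21.1] ztop 44.27577533193462 topc [ 579.9 -139.6] [ 580.2 -140.1] rect [ 580.7 -140.2] [33.8 31.5] 87.2
top knob_mid 0.55 236 mean [ 448.6 -288.3   36.7] ztop 48.208359523008625 topc [ 448.3 -291.7] [ 449.2 -291.7] rect [ 444.8 -293.9] [35.5 25.4] 35.9
top kit 0.84 2211 mean [ 588.4 -192.2    5.6] ztop 14.405795380180166 topc [ 588.3 -192.8] [ 588.2 -196.3] rect [ 589.8 -197.3] [ 67. 186.] 4.1
top eye_tray 0.86 3161 mean [592.6  15.2   5.5] ztop 13.725300720303721 topc [592.   15.8] [591.8  15.7] rect [594.2  15.2] [121.1 105.2] 78.2
top knob_tray 0.93 3170 mean [586.2 233.8   5.5] ztop 13.875258465424341 topc [586.8 233.7] [586.7 232.7] rect [586.8 234.4] [125.6 102.7] 80.4
top knob_tray 0.4 2328 mean [ 588.6 -195.     5.9] ztop 14.513740082
[... 409 characters left out ...]
mean [ 445.5 -299.    29.9] ztop 46.49154608148917 topc [ 447.5 -294.5] [ 448.6 -292.3] rect [ 448.1 -293.7] [25.9 26.5] 28.9
side kit 0.75 1995 mean [ 583.  -213.3    7.6] ztop 13.590444712013026 topc [ 581.3 -212.7] [ 589.1 -197.2] rect [ 588.9 -189.8] [ 76.6 203.8] 0.2
side eye_tray 0.72 1922 mean [593.4  14.7   5.9] ztop 12.94706154435231 topc [591.7   8.5] [592.1  14.9] rect [598.4  25.8] [147.4 107.4] 78.2
side knob_tray 0.57 1193 mean [586.6 231.6   5.9] ztop 13.06293820108753 topc [585.1 222.9] [585.6 231.5] rect [588.7 231. ] [125.  106.5] 79.5
side crown_mid 0.71 905 mean [457.1 -91.6  16.4] ztop 34.41910740570467 topc [455.  -95.2] [456.5 -90.6] rect [464.4 -76.3] [91.2 61.1] 63.8
```

View pics/top_crop.png

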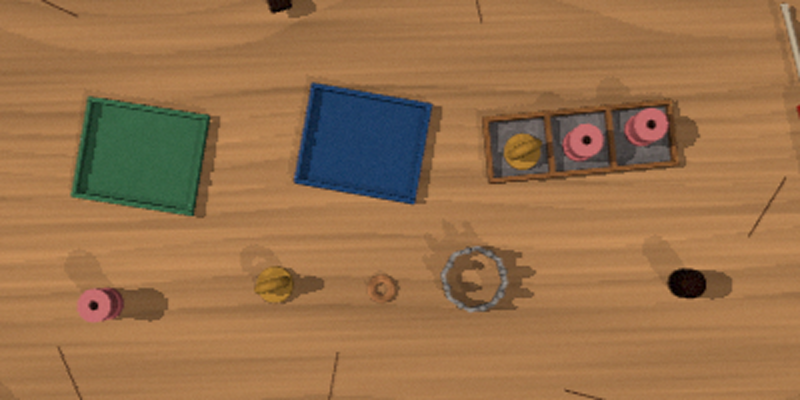

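View pics/side_crop.png

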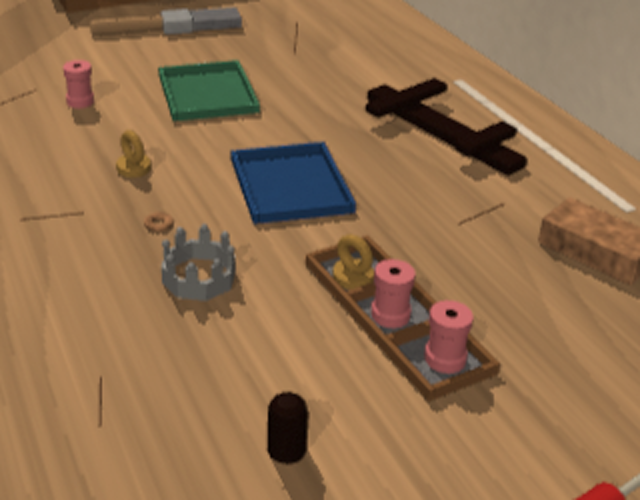

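```bash
python3 - <<'E'
from h import *
np.set_printoptions(precision=1,suppress=True)
fs={n:dict(np.load(f'pics/{n}.npz')) for n in("top","side")}
boxes={'top':{'bob':(160,238,195,268),'eyeL':(250,230,290,256),'eyeK':(377,162,405,188),'knob':(460,230,486,252),'crown':(345,218,390,260)},
'side':{'bob':(228,145,250,178),'eyeL':(255,182,279,212),'eyeK':(360,235,390,268),'knob':(330,312,358,352),'crown':(278,228,322,275)}}
for n,f in fs.items():
    for k,(a,b,c,d) in boxes[n].items():
        m=np.zeros((400,640),bool); m[b:d,a:c]=1
        P=pts(f,m); 
        zt=np.percentile(P[P[:,2]>8][:,2],97)
        T=P[P[:,2]>zt-(6 if k=='bob' else 10)]
        c=cv2.minEnclosingCircle(T[:,:2].astype(np.float32))
        Q=T[:,:2]-T[:,:2].mean(0); w,V=np.linalg.eigh(Q.T@Q/len(Q)); 
        print(n,k,len(T),'zt',zt,'med',T.mean(0),'circ',np.round(c[0],1),round(c[1],1),'major',np.degrees(np.arctan2(V[1,1],V[0,1])),np.sqrt(w),'minor ang',np.degrees(np.arctan2(V[1,0],V[0,0])))
    for k,a in {'kit':(370,148,472,194),'eye_tray':(272,136,352,206),'knob_tray':(160,142,242,212)}.items():
        if n!='top':continue
        m=np.zeros((400,640),bool); m[a[1]:a[3],a[0]:a[2]]=1
        P=pts(f,m); T=P[(P[:,2]>8)&(P[:,2]<19)]; r=cv2.minAreaRect(T[:,:2].astype(np.float32)); print(k,'rim',np.round(r[0],1),np.round(r[1],1),round(r[2],2),'z',np.median(T[:,2]), 'floor',np.percentile(P[:,2],20))
    m=np.zeros((400,640),bool); m[280:330,100:420]=1
    P=pts(f,m); print('bench z',np.median(P[:,2]))
    for l in("bobbin_b_mid","eye_a_mid","knob_mid","crown_mid"):
        print(n,l,[(round(d['p'],2),np.round(d['location'],0).tolist()) for d in vision.find_in(n,l)][:5])
E
```

```text
top bob 227 zt 50.00913377611838 med [442.3 268.9  47.1] circ [442.1 269. ] 16.3 major 86.87637073422154 [7.7 8.3] minor ang 176.87637073422155
top eyeL 83 zt 45.088286014543186 med [457.2 103.1  41.2] circ [457.2 104.2] 15.5 major 105.87804590581774 [2.8 8.4] minor ang -164.12195409418226
top eyeK 80 zt 44.486969441451045 med [ 579.9 -139.1   41.5] circ [ 580.9 -139.7] 14.8 major 113.57688658545568 [2.8 8.3] minor ang -156.42311341454433
top knob 157 zt 48.765802962081125 med [ 448.4 -290.8   44.7] circ [ 448.6 -291.8] 13.4 major 149.86648542554434 [6.4 6.6] minor ang -120.13351457445569
top crown 110 zt 38.48745203785017 med [458.1 -90.1  35. ] circ [457.6 -89.3] 31.0 major 169.39553972095717 [19.6 20. ] minor ang -100.60446027904283
kit rim [ 589.  -197.2] [ 65.6 185.9] 4.02 z 12.1028901119372 floor 0.346916469004009
eye_tray rim [592.4  15.2] [120.3 100.3] 78.49 z 12.456577858561275 floor 0.5258421430486578
knob_tray rim [585.7 233. ] [121.3 100.1] 79.52 z 12.488337369579085 floor 0.5422497388876765
bench z 0.9119776334237031
top bobbin_b_mid [(0.72, [591.0, -195.0, 4.0]), (0.6, 
[... 508 characters left out ...]
7
side eyeK 117 zt 44.50791931716693 med [ 578.3 -154.8   41. ] circ [ 573.1 -164. ] 35.0 major 83.75540448870412 [ 4.6 21.6] minor ang 173.7554044887041
side knob 277 zt 46.83565308254305 med [ 446.9 -295.6   43.4] circ [ 447.9 -292.7] 13.9 major 159.90856353271397 [6.  6.8] minor ang -110.09143646728603
side crown 208 zt 36.45930183035342 med [457.8 -90.7  32.2] circ [457.6 -89.6] 31.7 major 75.00416948318504 [19.1 20.7] minor ang 165.00416948318502
bench z 0.5182556083068448
side bobbin_b_mid [(0.8, [596.0, -266.0, 33.0]), (0.66, [441.0, -302.0, 29.0])]
side eye_a_mid [(0.9, [581.0, -146.0, 18.0])]
side knob_mid [(0.96, [440.0, -301.0, 28.0])]
side crown_mid [(0.71, [458.0, -97.0, 17.0])]
```

```bash
cat >> h.py <<'E'
from scipy.spatial.transform import Rotation as R
def go(x,y,z,yaw=None):
    "tool-frame delta (mm) to TCP target and turn about tool z (rad)"
    s=status.state(); r=R.from_euler('xyz',s['ee_rot'],degrees=True)
    d=r.inv().apply(np.array([x,y,z])-s['ee_pos'])
    out='d_tool mm %s'%np.round(d,1)
    if yaw is not None:
        out+=' full rotvec rad %s'%np.round((r.inv()*R.from_euler('xyz',[180,0,yaw],degrees=True)).as_rotvec(),3)
    print(out,'| force',np.round(s['force'],1),'w',round(s['gripper_width'],1),'t',s['time_s'],'pos',np.round(s['ee_pos'],1),'q',np.round(s['qpos']))
E
python3 -m jog '[[0.0912,0,0,0.023,0,0,0.185],[0.0912,0,0,0.023,0,0,0.185],[0.0912,0,0,0.023,0,0,0.185],[0.0912,0,0,0.023,0,0,0.185],[0.0912,0,0,0.023,0,0,0.185],[0.0912,0,0,0,0,0,0]]' 20
python3 -c "
from h import *
go(457,103,286,109)"
```

```text
time_s: 2.05
ee_pos: [175.1, 547.1, 288.2]
ee_rot: [-179.9, 0.2, 109.4]
force: [0.1, 0.7, -0.1]
gripper_width: 91.1
d_tool mm [-512.5  118.6    3.5] full rotvec rad [-0.003  0.003  0.007] | force [ 0.1  0.7 -0.1] w 91.1 t 2.05 pos [175.1 547.1 288.2] q [71. 24. 99. -0. 57. 52.]
```

```bash
python3 -m jog '[[0.0912,-0.0512,0.0119,0,0,0,0],[0.0912,-0.0512,0.0119,0,0,0,0],[0.0912,-0.0512,0.0119,0,0,0,0],[0.0912,-0.0512,0.0119,0,0,0,0],[0.0912,-0.0512,0.0119,0,0,0,0],[0.0912,-0.0512,0.0119,0,0,0,0],[0.0912,-0.0512,0.0119,0,0,0,0],[0.0912,-0.0512,0.0119,0,0,0,0],[0.0912,-0.0512,0.0119,0,0,0,0],[0.0912,-0.0512,0.0119,0,0,0,0],[0.06,0,0,0,0,0,0]]'
python3 -c "
from h import *
go(457,103,286,109)
f=frame('side');cv2.imwrite('pics/s1.png',cv2.resize(f['color'][100:350,150:470],None,fx=2,fy=2))"
```

```text
time_s: 3.42
ee_pos: [458.4, 101.2, 291.1]
ee_rot: [179.8, 0.0, 109.1]
force: [-0.4, 0.2, 0.2]
gripper_width: 84.0
d_tool mm [ 2.1 -0.8  5.1] full rotvec rad [0.004 0.001 0.002] | force [-0.4  0.2  0.2] w 84.0 t 3.425 pos [458.4 101.2 291.1] q [ 11.  15. 113.  -0.  52.  -8.]
```

View pics/s1.png

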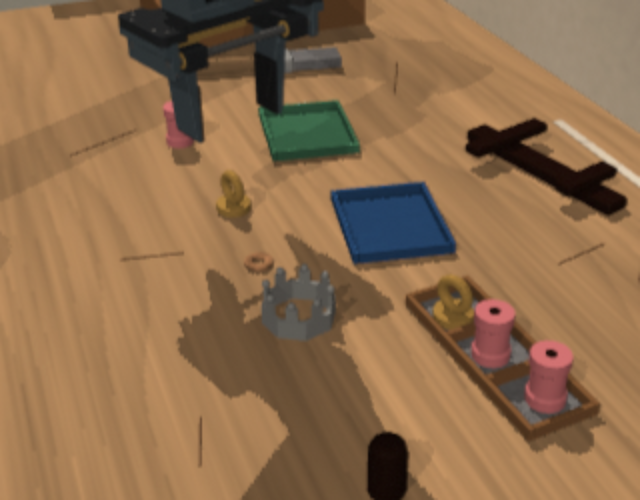

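The gripper is above the loose eye at (232,190) in the crop, with the jaws across the ring. Now I'll go down and grip.

```bash
python3 -m jog '[[0.06,0.002,-0.001,0.03,0,0,0],[0.06,0,0,0.03,0,0,0],[0.06,0,0,0.025,0,0,0],[0.06,0,0,0,0,0,0],[0,0,0,0,0,0,0],[0,0,0,0,0,0,0],[0,0,0,0,0,0,0],[0,0,0,0,0,0,0],[0,0,0,0,0,0,0],[0,0,0,0,0,0,0]]' 25
python3 -c "
from h import *
go(457,103,206,109)
f=frame('side');cv2.imwrite('pics/s2.png',cv2.resize(f['color'][100:300,150:410],None,fx=2,fy=2))"
```

```text
time_s: 4.72
ee_pos: [455.0, 105.1, 204.9]
ee_rot: [180.0, -0.0, 109.2]
force: [1.1, 0.4, 1.5]
gripper_width: 9.2
d_tool mm [-2.6  1.2 -1.1] full rotvec rad [ 0.001 -0.     0.004] | force [1.1 0.4 1.5] w 9.2 t 4.725 pos [455.  105.1 204.9] q [ 12.  22. 119.   0.  39.  -8.]
```

View pics/s2.png

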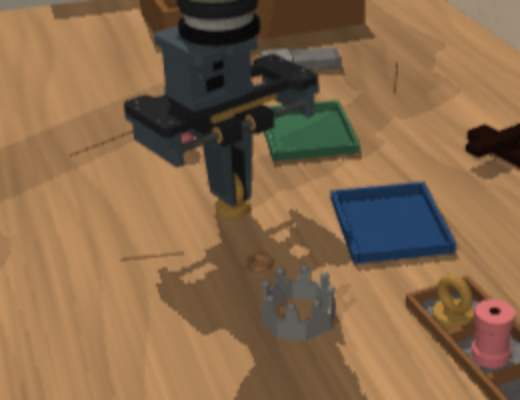

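The grip is holding: the width is 9.2 mm and the pads are on the ring. Next I'll lift and work out the tray spot.

```bash
python3 -m jog '[[0,0,0,-0.03,0,0,0],[0,0,0,-0.04,0,0,0],[0,0,0,0,0,0,0]]'
python3 -c "
from h import *
go(597,39,274)"
```

```text
time_s: 5.15
ee_pos: [455.7, 105.2, 276.9]
ee_rot: [179.7, 0.0, 109.2]
force: [0.3, 0.2, -3.2]
gripper_width: 10.1
d_tool mm [-109.1  111.6    3.6] | force [ 0.3  0.2 -3.2] w 10.1 t 5.15 pos [455.7 105.2 276.9] q [ 12.  16. 114.   0.  50.  -8.]
```

```bash
python3 -m jog '[[0,-0.0273,0.0279,0,0,0,0],[0,-0.0273,0.0279,0,0,0,0],[0,-0.0273,0.0279,0,0,0,0],[0,-0.0273,0.0279,0,0,0,0],[0,0,0,0,0,0,0],[0,0,0,0,0,0,0]]'
python3 -c "
from h import *
go(597,39,209)
f=frame('side');cv2.imwrite('pics/s3.png',cv2.resize(f['color'][100:300,200:460],None,fx=2,fy=2))"
```

```text
time_s: 5.9
ee_pos: [595.3, 38.8, 273.0]
ee_rot: [-179.8, -0.1, 109.2]
force: [-0.9, -0.1, -1.2]
gripper_width: 10.1
d_tool mm [-0.5  2.  64. ] | force [-0.9 -0.1 -1.2] w 10.1 t 5.9 pos [595.3  38.8 273. ] q [  3.  26.  97.   0.  57. -17.]
```

View pics/s3.png

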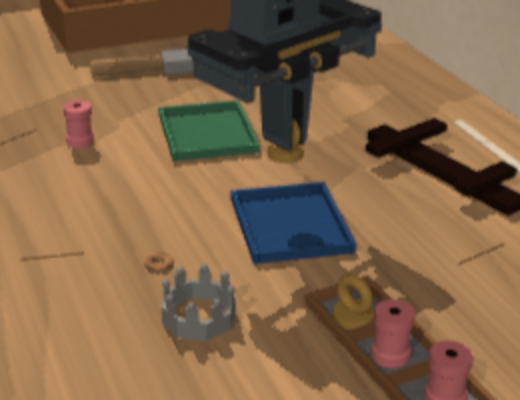

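The eye hangs upright above the tray's left half, at (285,155) in the crop. I'll lower it now.

```bash
python3 -m jog '[[0,0,0.001,0.025,0,0,0],[0,0,0,0.025,0,0,0],[0,0,0,0.008,0,0,0],[0,0,0,0.006,0,0,0],[0,0,0,0,0,0,0],[0,0,0,0,0,0,0]]'
python3 -c "
from h import *
go(597,39,208)"
```

```text
time_s: 6.7
ee_pos: [597.4, 39.2, 211.6]
ee_rot: [179.9, 0.0, 109.3]
force: [0.1, -0.5, -1.3]
gripper_width: 10.0
d_tool mm [-0.  -0.4  3.5] | force [ 0.1 -0.5 -1.3] w 10.0 t 6.7 pos [597.4  39.2 211.6] q [  3.  31. 101.   0.  49. -17.]
```

```bash
python3 -m jog '[[0,0,0,0.002,0,0,0],[0,0,0,0.0015,0,0,0],[0,0,0,0,0,0,0],[0.05,0,0,0,0,0,0],[0.05,0,0,0,0,0,0],[0.05,0,0,0,0,0,0],[0.05,0,0,-0.03,0,0,0],[0.06,0,0,-0.04,0,0,0],[0.06,0,0,0,0,0,0]]'
python3 -c "
from h import *
go(580,-140,280,113.5)
f=frame('side');cv2.imwrite('pics/s4.png',cv2.resize(f['color'][100:300,200:460],None,fx=2,fy=2))"
```

```text
time_s: 7.82
ee_pos: [598.2, 39.1, 280.5]
ee_rot: [179.6, 0.1, 109.2]
force: [0.6, -1.0, -0.1]
gripper_width: 59.8
d_tool mm [-163.1  -76.3    0.3] full rotvec rad [ 0.007  0.002 -0.074] | force [ 0.6 -1.  -0.1] w 59.8 t 7.825 pos [598.2  39.1 280.5] q [  3.  26.  97.   0.  57. -17.]
```

View pics/s4.png

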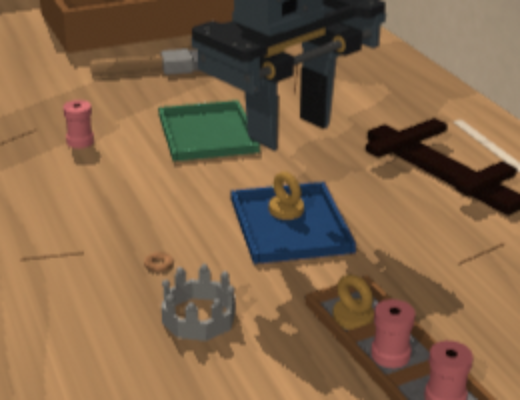

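The first eye stands upright in the blue tray at (287,200). Next is the eye in the kit.

```bash
python3 -m jog '[[0.06,-0.0408,-0.0191,0,0,0,0],[0.06,-0.0408,-0.0191,0,0,0,0],[0.06,-0.0408,-0.0191,0,0,0,0],[0.06,-0.0408,-0.0191,0,0,0,0],[0.06,0,0,0,0,0,-0.074],[0.06,0,0,0,0,0,0],[0.06,0,0,0,0,0,0]]'
python3 -c "
from h import *
go(580,-140,206,113.5)
f=frame('side');cv2.imwrite('pics/s5.png',cv2.resize(f['color'][120:320,260:520],None,fx=2,fy=2))"
```

```text
time_s: 8.75
ee_pos: [578.7, -139.7, 276.4]
ee_rot: [-179.9, -0.1, 113.5]
force: [0.5, -0.8, -0.1]
gripper_width: 59.9
d_tool mm [-0.9  1.2 70.4] full rotvec rad [-0.001 -0.001 -0.001] | force [ 0.5 -0.8 -0.1] w 59.9 t 8.75 pos [ 578.7 -139.7  276.4] q [-15.  26.  97.   0.  57. -38.]
```

View pics/s5.png

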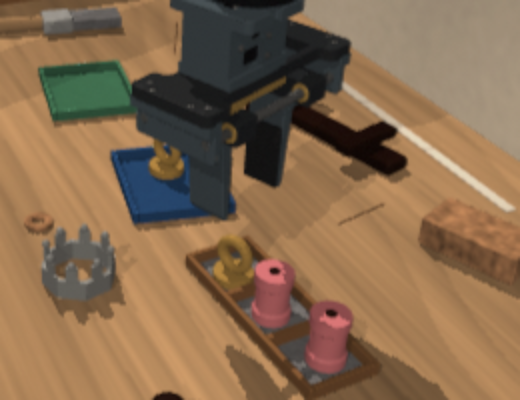

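The jaws straddle the kit eye at (235,258) and stay clear of the bobbins. Down.

```bash
python3 -m jog '[[0.06,-0.001,0.001,0.03,0,0,0],[0.06,0,0,0.03,0,0,0],[0.06,0,0,0.0095,0,0,0],[0.06,0,0,0,0,0,0],[0,0,0,0,0,0,0],[0,0,0,0,0,0,0],[0,0,0,0,0,0,0],[0,0,0,0,0,0,0],[0,0,0,0,0,0,0],[0,0,0,0,0,0,0]]' 25
python3 -c "
from h import *
go(580,-140,206,113.5)"
```

```text
time_s: 10.05
ee_pos: [580.2, -140.7, 207.8]
ee_rot: [180.0, -0.0, 113.5]
force: [0.6, -0.3, -0.0]
gripper_width: 9.7
d_tool mm [0.7 0.1 1.8] full rotvec rad [ 0. -0. -0.] | force [ 0.6 -0.3 -0. ] w 9.7 t 10.05 pos [ 580.2 -140.7  207.8] q [-15.  31. 101.   0.  48. -38.]
```

```bash
python3 -m jog '[[0,0,0,-0.03,0,0,0],[0,0,0,-0.04,0,0,0],[0,0,0,0,0,0,0],[0,0,0,0,0,0,0]]'
python3 -c "
from h import *
go(588,-9,277)"
```

```text
time_s: 10.55
ee_pos: [579.7, -140.6, 276.9]
ee_rot: [-179.9, -0.1, 113.5]
force: [-0.1, 0.5, -1.6]
gripper_width: 10.0
d_tool mm [117.4  60.1  -0. ] | force [-0.1  0.5 -1.6] w 10.0 t 10.55 pos [ 579.7 -140.6  276.9] q [-15.  26.  97.   0.  57. -38.]
```

```bash
python3 -m jog '[[0,0.0384,0.0194,0,0,0,0],[0,0.0384,0.0194,0,0,0,0],[0,0.0384,0.0194,0,0,0,0],[0,0,0,0,0,0,0.152],[0,0,0,0,0,0,0.152],[0,0,0,0,0,0,0],[0,0,0,0,0,0,0]]'
python3 -c "
from h import *
go(587,-12,211)
f=frame('side');cv2.imwrite('pics/s6.png',cv2.resize(f['color'][100:300,200:460],None,fx=2,fy=2))"
```

```text
time_s: 11.42
ee_pos: [587.4, -12.0, 276.8]
ee_rot: [-179.9, -0.0, 96.2]
force: [0.1, 0.2, -1.0]
gripper_width: 9.6
d_tool mm [-0.  -0.2 65.8] | force [ 0.1  0.2 -1. ] w 9.6 t 11.425 pos [587.4 -12.  276.8] q [-2. 26. 98.  0. 56. -8.]
```

View pics/s6.png

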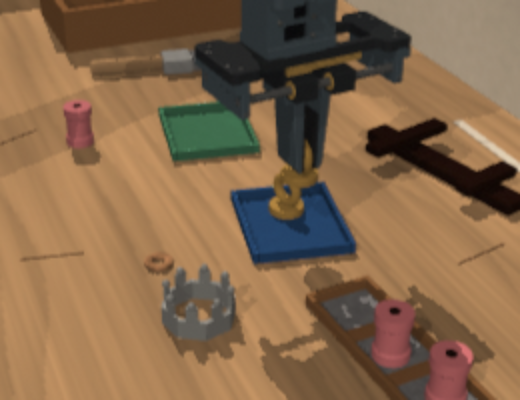

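The second eye hangs upright and is clear of the first. I'll lower it in two stages and release with a small opening.

```bash
python3 -m jog '[[0,0,0,0.025,0,0,0],[0,0,0,0.025,0,0,0],[0,0,0,0.01,0,0,0],[0,0,0,0.005,0,0,0],[0,0,0,0.0005,0,0,0],[0,0,0,0,0,0,0],[0,0,0,0,0,0,0]]'
python3 -c "
from h import *
go(587,-12,211)"
```

```text
time_s: 12.35
ee_pos: [587.8, -11.8, 212.9]
ee_rot: [179.9, 0.0, 96.1]
force: [-0.7, 0.1, -1.1]
gripper_width: 9.8
d_tool mm [-0.1 -0.8  1.9] | force [-0.7  0.1 -1.1] w 9.8 t 12.35 pos [587.8 -11.8 212.9] q [ -2.  30. 102.   0.  48.  -8.]
```

```bash
python3 -m jog '[[0,0,0,0.002,0,0,0],[0,0,0,0,0,0,0],[0.04,0,0,0,0,0,0],[0.04,0,0,0,0,0,0],[0.04,0,0,0,0,0,0],[0.04,0,0,-0.03,0,0,0],[0.06,0,0,-0.05,0,0,0],[0.08,0,0,0,0,0,0],[0.08,0,0,0,0,0,0]]'
python3 -c "
from h import *
go(442.5,269,285,94)
f=frame('side');cv2.imwrite('pics/s7.png',cv2.resize(f['color'][100:300,200:460],None,fx=2,fy=2))"
```

```text
time_s: 13.48
ee_pos: [587.2, -11.8, 289.8]
ee_rot: [-180.0, -0.0, 96.1]
force: [-0.7, 0.3, 0.0]
gripper_width: 66.9
d_tool mm [ 294.6 -114.2    4.9] full rotvec rad [-0.001 -0.     0.036] | force [-0.7  0.3  0. ] w 66.9 t 13.475 pos [587.2 -11.8 289.8] q [-2. 25. 97.  0. 58. -8.]
```

View pics/s7.png

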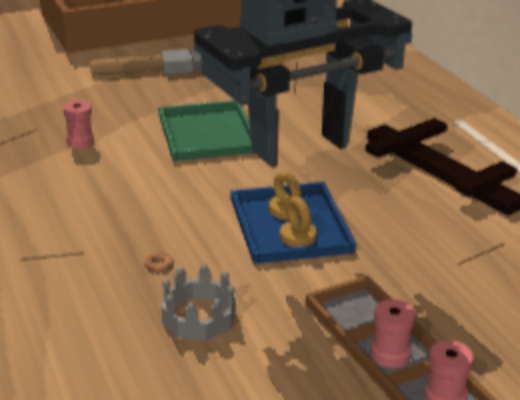

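Both eyes stand upright in the blue tray, at (285,195) and (297,222). Next is the spare bobbin.

```bash
python3 -m jog '[[0.08,0.0421,-0.0163,0,0,0,0],[0.08,0.0421,-0.0163,0,0,0,0],[0.08,0.0421,-0.0163,0,0,0,0],[0.08,0.0421,-0.0163,0,0,0,0],[0.08,0.0421,-0.0163,0,0,0,0],[0.08,0.0421,-0.0163,0,0,0,0],[0.08,0.0421,-0.0163,0,0,0,0],[0.08,0,0,0,0,0,0.036],[0.08,0,0,0,0,0,0],[0.08,0,0,0,0,0,0]]'
python3 -c "
from h import *
go(442.5,269,206,94)
f=frame('side');cv2.imwrite('pics/s8.png',cv2.resize(f['color'][60:260,150:410],None,fx=2,fy=2))"
```

```text
time_s: 14.78
ee_pos: [443.4, 268.2, 289.8]
ee_rot: [-180.0, 0.0, 93.9]
force: [-0.2, -0.5, -1.2]
gripper_width: 79.9
d_tool mm [ 0.9 -0.7 83.8] full rotvec rad [-0.001  0.001 -0.001] | force [-0.2 -0.5 -1.2] w 79.9 t 14.775 pos [443.4 268.2 289.8] q [ 30.  19. 107.  -0.  54.  26.]
```

View pics/s8.png

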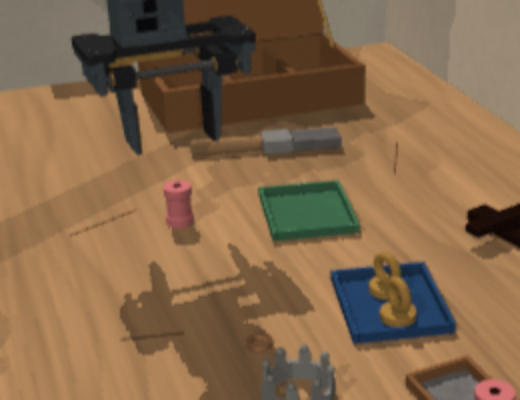

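The jaws straddle the spare bobbin at (178,205). Down and grip, gently.

```bash
python3 -m jog '[[0.08,0.001,-0.001,0.03,0,0,0],[0.07,0,0,0.03,0,0,0],[0.06,0,0,0.0225,0,0,0],[0.06,0,0,0,0,0,0],[0,0,0,0,0,0,0],[0,0,0,0,0,0,0],[0,0,0,0,0,0,0],[0,0,0,0,0,0,0],[0,0,0,0,0,0,0],[0,0,0,0,0,0,0]]' 12
python3 -c "
from h import *
go(442.5,269,206,94)"
```

```text
time_s: 16.08
ee_pos: [442.1, 270.2, 208.5]
ee_rot: [179.9, -0.0, 94.0]
force: [0.1, -0.8, 6.0]
gripper_width: 31.7
d_tool mm [-1.2  0.3  2.5] full rotvec rad [ 0.001 -0.001  0.   ] | force [ 0.1 -0.8  6. ] w 31.7 t 16.075 pos [442.1 270.2 208.5] q [ 30.  25. 112.  -0.  43.  26.]
```

```bash
python3 -m jog '[[0,0,0,-0.03,0,0,0],[0,0,0,-0.04,0,0,0],[0,0,0,0,0,0,0],[0,0,0,0,0,0,0]]'
python3 -c "
from h import *
go(584.5,-137,285)
f=frame('side');cv2.imwrite('pics/s9.png',cv2.resize(f['color'][60:260,150:410],None,fx=2,fy=2))"
```

```text
time_s: 16.58
ee_pos: [441.4, 269.8, 277.1]
ee_rot: [-179.9, 0.0, 94.0]
force: [0.2, 0.1, -0.8]
gripper_width: 31.5
d_tool mm [-415.9  114.2   -7.9] | force [ 0.2  0.1 -0.8] w 31.5 t 16.575 pos [441.4 269.8 277.1] q [ 30.  20. 108.   0.  52.  26.]
```

View pics/s9.png

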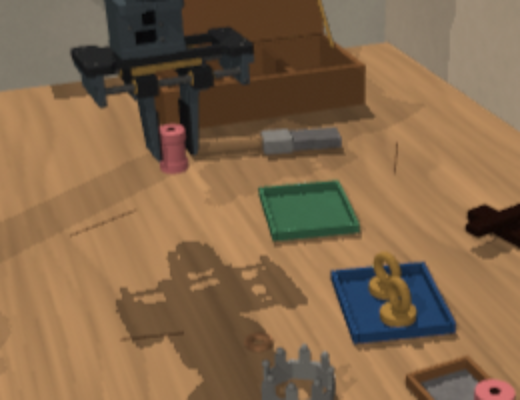

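```bash
python3 -m jog '[[0,-0.0462,0.0127,-0.001,0,0,0],[0,-0.0462,0.0127,-0.001,0,0,0],[0,-0.0462,0.0127,-0.001,0,0,0],[0,-0.0462,0.0127,-0.001,0,0,0],[0,-0.0462,0.0127,-0.001,0,0,0],[0,-0.0462,0.0127,-0.001,0,0,0],[0,-0.0462,0.0127,-0.001,0,0,0],[0,-0.0462,0.0127,-0.001,0,0,0],[0,-0.0462,0.0127,0,0,0,0],[0,0,0,0,0,0,0],[0,0,0,0,0,0,0]]'
python3 -c "
from h import *
go(584.8,-137.3,209,94)
f=frame('side');cv2.imwrite('pics/s10.png',cv2.resize(f['color'][120:320,260:520],None,fx=2,fy=2))
f=frame('top');cv2.imwrite('pics/t10.png',cv2.resize(f['color'][100:250,300:520],None,fx=3,fy=3))"
```

```text
time_s: 18.0
ee_pos: [584.4, -136.4, 284.2]
ee_rot: [-179.8, -0.1, 94.0]
force: [-0.1, 1.0, 0.3]
gripper_width: 31.7
d_tool mm [-1.1  0.5 75.2] full rotvec rad [-0.003 -0.002 -0.   ] | force [-0.1  1.   0.3] w 31.7 t 18.0 pos [ 584.4 -136.4  284.2] q [-14.  26.  96.   0.  58. -18.]
```

View pics/s10.png

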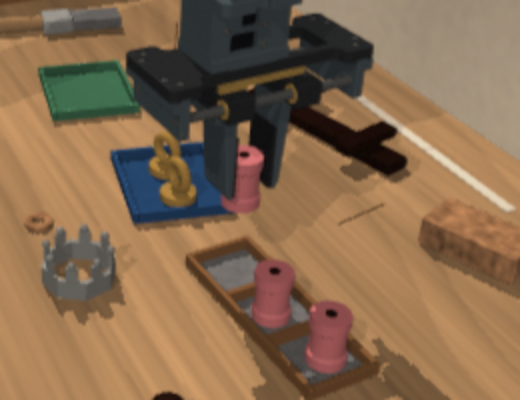

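View pics/t10.png

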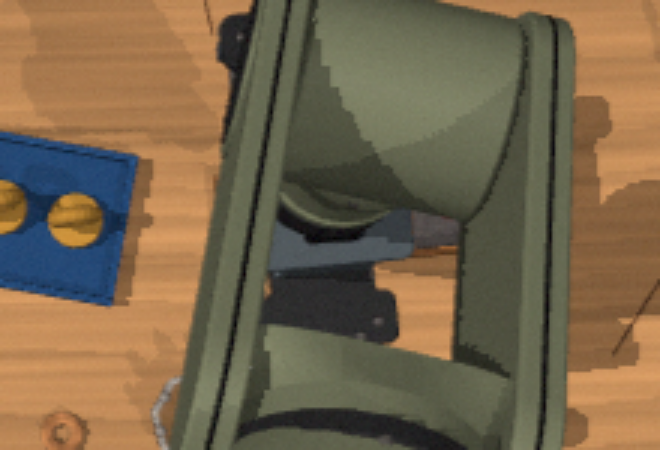

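The held bobbin is upright above the empty bay, and the top view is blocked by the arm. I'll lower it to just above the floor.

```bash
python3 -m jog '[[0,-0.001,0,0.03,0,0,0],[0,0,0,0.03,0,0,0],[0,0,0,0.01,0,0,0],[0,0,0,0.003,0,0,0],[0,0,0,0,0,0,0],[0,0,0,0,0,0,0]]'
python3 -c "
from h import *
go(584.8,-137.3,209,94)"
```

```text
time_s: 18.85
ee_pos: [585.4, -137.7, 213.8]
ee_rot: [179.9, 0.0, 94.0]
force: [-0.4, 0.0, -0.7]
gripper_width: 31.6
d_tool mm [ 0.5 -0.6  4.8] full rotvec rad [0.002 0.001 0.   ] | force [-0.4  0.  -0.7] w 31.6 t 18.85 pos [ 585.4 -137.7  213.8] q [-14.  31. 100.   0.  49. -18.]
```

```bash
python3 -m jog '[[0,0,0,0.003,0,0,0],[0,0,0,0.0015,0,0,0],[0,0,0,0,0,0,0],[0.05,0,0,0,0,0,0],[0.05,0,0,0,0,0,0],[0.05,0,0,0,0,0,0],[0.06,0,0,-0.03,0,0,0],[0.06,0,0,-0.05,0,0,0],[0.08,0,0,0,0,0,0],[0.08,0,0,0,0,0,0]]'
python3 -c "
from h import *
go(448.5,-292,285,94)
f=frame('side');cv2.imwrite('pics/s11.png',cv2.resize(f['color'][120:370,260:520],None,fx=2,fy=2))"
```

```text
time_s: 20.1
ee_pos: [584.7, -137.6, 287.8]
ee_rot: [-180.0, -0.0, 94.0]
force: [0.4, 0.2, -0.7]
gripper_width: 77.1
d_tool mm [-144.5 -146.7    2.8] full rotvec rad [-0.001 -0.     0.   ] | force [ 0.4  0.2 -0.7] w 77.1 t 20.1 pos [ 584.7 -137.6  287.8] q [-14.  26.  96.   0.  58. -18.]
```

View pics/s11.png

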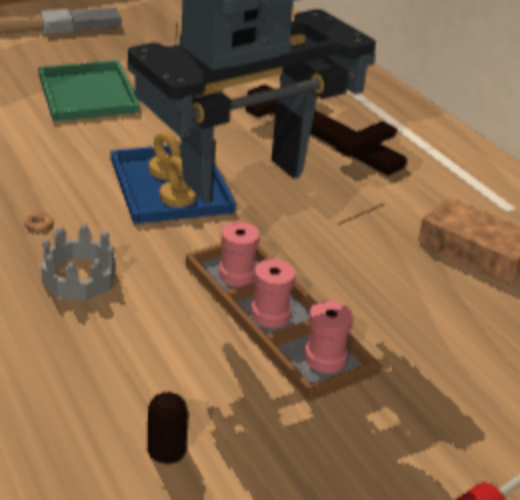

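All three bobbins stand in the bays, at (240,255), (272,293) and (328,337). Next is the knob.

```bash
python3 -m jog '[[0.08,-0.0289,-0.0293,0,0,0,0],[0.08,-0.0289,-0.0293,0,0,0,0],[0.08,-0.0289,-0.0293,0,0,0,0],[0.08,-0.0289,-0.0293,0,0,0,0],[0.08,-0.0289,-0.0293,0,0,0,0],[0.07,0,0,0,0,0,0],[0.07,0,0,0,0,0,0]]'
python3 -c "
from h import *
go(448.5,-292,204,94)
f=frame('side');cv2.imwrite('pics/s12.png',cv2.resize(f['color'][150:400,200:520],None,fx=2,fy=2))"
```

```text
time_s: 21.02
ee_pos: [449.1, -291.8, 287.3]
ee_rot: [-179.9, -0.1, 94.0]
force: [1.3, -0.2, 0.3]
gripper_width: 69.9
d_tool mm [-0.3 -0.5 83.3] full rotvec rad [-0.001 -0.002 -0.   ] | force [ 1.3 -0.2  0.3] w 69.9 t 21.025 pos [ 449.1 -291.8  287.3] q [-34.  21. 105.   0.  55. -38.]
```

View pics/s12.png

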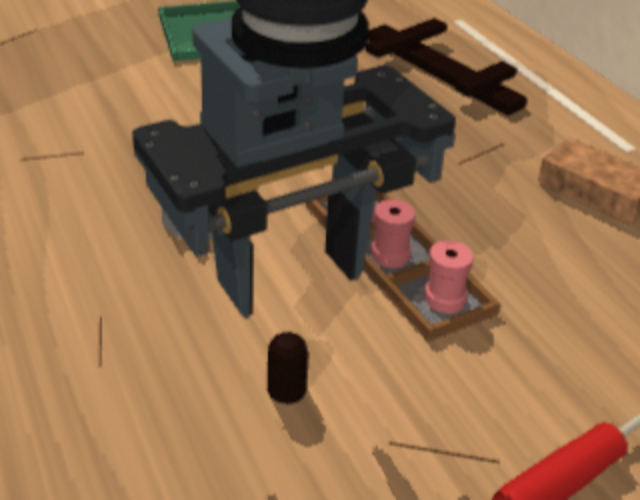

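The jaws straddle the knob at (287,368). Down and grip.

```bash
python3 -m jog '[[0.07,0,-0.0005,0.03,0,0,0],[0.06,0,0,0.03,0,0,0],[0.06,0,0,0.024,0,0,0],[0.06,0,0,0,0,0,0],[0,0,0,0,0,0,0],[0,0,0,0,0,0,0],[0,0,0,0,0,0,0],[0,0,0,0,0,0,0],[0,0,0,0,0,0,0],[0,0,0,0,0,0,0]]' 15
python3 -c "
from h import *
go(448.5,-292,204,94)"
```

```text
time_s: 22.32
ee_pos: [448.7, -292.3, 204.9]
ee_rot: [179.9, 0.0, 94.0]
force: [-0.4, 0.7, 4.7]
gripper_width: 27.7
d_tool mm [ 0.3 -0.2  0.9] full rotvec rad [0.001 0.001 0.   ] | force [-0.4  0.7  4.7] w 27.7 t 22.325 pos [ 448.7 -292.3  204.9] q [-34.  27. 110.   0.  44. -38.]
```

```bash
python3 -m jog '[[0,0,0,-0.03,0,0,0],[0,0,0,-0.05,0,0,0],[0,0,0,0,0,0,0],[0,0,0,0,0,0,0]]'
python3 -c "
from h import *
go(586,233,285)
f=frame('side');cv2.imwrite('pics/s13.png',cv2.resize(f['color'][150:400,200:520],None,fx=2,fy=2))"
```

```text
time_s: 22.82
ee_pos: [448.1, -291.9, 283.6]
ee_rot: [-179.9, -0.0, 94.0]
force: [0.2, 0.0, -0.8]
gripper_width: 27.5
d_tool mm [514.  174.2  -1.1] | force [ 0.2  0.  -0.8] w 27.5 t 22.825 pos [ 448.1 -291.9  283.6] q [-34.  21. 105.   0.  54. -38.]
```

View pics/s13.png

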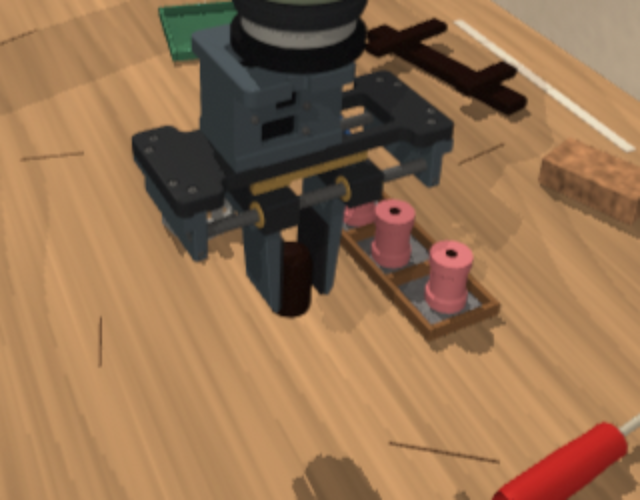

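The knob is held upright. I'll carry it to the green tray in 11 rows.

```bash
python3 -m jog '[[0,0.0467,0.0158,-0.001,0,0,0],[0,0.0467,0.0158,0,0,0,0],[0,0.0467,0.0158,0,0,0,0],[0,0.0467,0.0158,0,0,0,0],[0,0.0467,0.0158,0,0,0,0],[0,0.0467,0.0158,0,0,0,0],[0,0.0467,0.0158,0,0,0,0],[0,0.0467,0.0158,0,0,0,0],[0,0.0467,0.0158,0,0,0,0],[0,0.0467,0.0158,0,0,0,0],[0,0.0467,0.0158,0,0,0,0],[0,0,0,0,0,0,0]]'
python3 -m jog '[[0,0,0,0,0,0,0],[0,0,0,0,0,0,0]]'
python3 -c "
from h import *
go(586,233,208)
f=frame('side');cv2.imwrite('pics/s14.png',cv2.resize(f['color'][80:330,200:520],None,fx=2,fy=2))"
```

```text
time_s: 24.38
ee_pos: [586.1, 235.4, 283.0]
ee_rot: [-179.9, 0.0, 94.2]
force: [0.6, 0.5, -0.5]
gripper_width: 27.4
time_s: 24.62
ee_pos: [585.7, 231.3, 284.6]
ee_rot: [-179.9, 0.0, 93.9]
force: [0.1, -0.4, -0.3]
gripper_width: 27.4
d_tool mm [ 1.8  0.6 76.6] | force [ 0.1 -0.4 -0.3] w 27.4 t 24.625 pos [585.7 231.3 284.6] q [21. 28. 92. -0. 60. 17.]
```

View pics/s14.png

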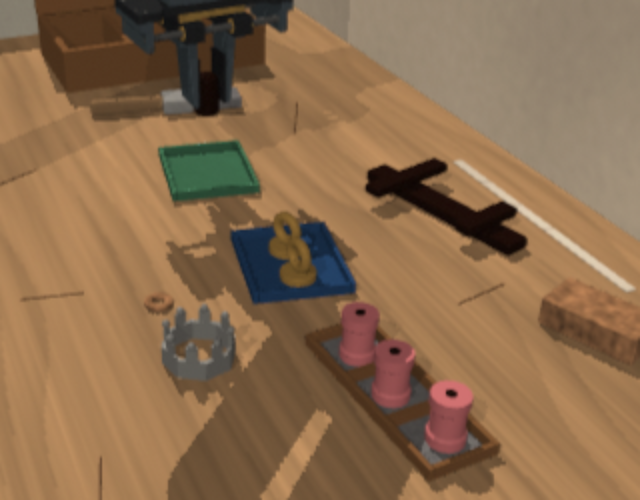

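The knob is above the green tray. I'll lower it to about 3 mm over the floor.

```bash
python3 -m jog '[[0,0.001,0,0.03,0,0,0],[0,0,0,0.03,0,0,0],[0,0,0,0.01,0,0,0],[0,0,0,0.003,0,0,0],[0,0,0,0,0,0,0],[0,0,0,0,0,0,0]]'
python3 -c "
from h import *
go(586,233,208)"
```

```text
time_s: 25.42
ee_pos: [586.3, 233.5, 213.4]
ee_rot: [179.9, -0.0, 94.0]
force: [-0.6, 0.3, 0.5]
gripper_width: 27.7
d_tool mm [-0.5 -0.3  5.4] | force [-0.6  0.3  0.5] w 27.7 t 25.425 pos [586.3 233.5 213.4] q [21. 33. 96.  0. 51. 17.]
```

```bash
python3 -m jog '[[0,0,0,0.003,0,0,0],[0,0,0,0.0015,0,0,0],[0,0,0,0,0,0,0],[0.045,0,0,0,0,0,0],[0.045,0,0,0,0,0,0],[0.045,0,0,0,0,0,0],[0.05,0,0,-0.03,0,0,0],[0.06,0,0,-0.05,0,0,0],[0.06,0,0,-0.05,0,0,0],[0.06,0,0,0,0,0,0]]'
python3 -m jog '[[0.06,0.03,-0.04,0,0,0,0],[0.06,0.03,-0.04,0,0,0,0],[0.06,0.03,-0.04,0,0,0,0],[0.06,0.03,-0.04,0,0,0,0],[0.06,0.03,-0.04,0,0,0,0],[0.06,0.03,-0.04,0,0,0,0],[0.06,0.03,-0.04,0,0,0,0],[0.06,0.03,-0.02,0,0,0,0],[0.06,0,0,0,0,0,0],[0.06,0,0,0,0,0,0],[0.06,0,0,0,0,0,0]]'
python3 - <<'E'
from h import *
np.set_printoptions(precision=1,suppress=True)
for n in("top","side"):
    f=frame(n);np.savez(f'pics/{n}_end.npz',**f)
    cv2.imwrite(f'pics/{n}_end.png',cv2.resize(f['color'][100:300,130:530] if n=='top' else f['color'][120:370,200:520],None,fx=2,fy=2))
f=dict(np.load('pics/top_end.npz'))
def top(name,c,lo,hi,r=35):
    P=pts(f,np.ones((400,640),bool)); T=P[(np.hypot(P[:,0]-c[0],P[:,1]-c[1])<r)&(P[:,2]>lo)&(P[:,2]<hi)]
    e=cv2.minEnclosingCircle(T[:,:2].astype(np.float32)); print(name,len(T),'mean',T.mean(0),'circ',np.round(e[0],1),round(e[1],1)); return np.array(e[0])
K=np.array([589,-197.2])
def fr(p,o,a): a=np.radians(a);d=p-o;return np.array([d@[np.cos(a),np.sin(a)],d@[-np.sin(a),np.cos(a)]])
for y in(-60,0,60):
    a=np.radians(4); c=K+y*np.array([-np.sin(a),np.cos(a)]); print('kit frame',fr(top('bob',c,43,56,27),K,4))
for c in((597,39),(588,-12)): print('tray',fr(top('eye',c,34,50,22),np.array([592.4,15.2]),-11.5))
print('tray',fr(top('knob',(586,233),40,56),np.array([585.7,233]),-10.5))
top('crown',(457.6,-89.5),28,50,40)
E
```

```text
time_s: 26.68
ee_pos: [586.8, 233.8, 342.6]
ee_rot: [179.5, -0.2, 94.0]
force: [0.2, 0.9, 0.8]
gripper_width: 60.0
time_s: 28.05
ee_pos: [270.5, 451.1, 337.3]
ee_rot: [-180.0, 0.1, 93.9]
force: [-0.0, -0.7, 0.5]
gripper_width: 60.2
bob 221 mean [ 598.4 -257.1   47. ] circ [ 598.2 -257. ] 16.4
kit frame [  5.  -60.3]
bob 224 mean [ 585.3 -195.8   46.6] circ [ 585.1 -196.3] 16.3
kit frame [-3.8  1.2]
bob 221 mean [ 585.2 -138.5   46.9] circ [ 585.4 -138.7] 15.9
kit frame [ 0.5 58.6]
eye 87 mean [597.8  37.4  43.4] circ [598.2  37.6] 17.2
tray [ 1.2 23.1]
eye 86 mean [587.6 -12.   43.4] circ [587.2 -11.7] 16.6
tray [  0.2 -27.4]
knob 158 mean [585.  231.3  47.7] circ [585.4 232.9] 13.5
tray [-0.3 -0.1]
crown 109 mean [458.1 -90.4  34.9] circ [457.5 -89.2] 31.1
```

```bash
ls pics
```

```text
s1.png
s10.png
s11.png
s12.png
s13.png
s14.png
s2.png
s3.png
s4.png
s5.png
s6.png
s7.png
s8.png
s9.png
side.npz
side0.png
side_crop.png
side_end.npz
side_end.png
t10.png
top.npz
top0.png
top_crop.png
top_end.npz
top_end.png
```

View pics/top_end.png

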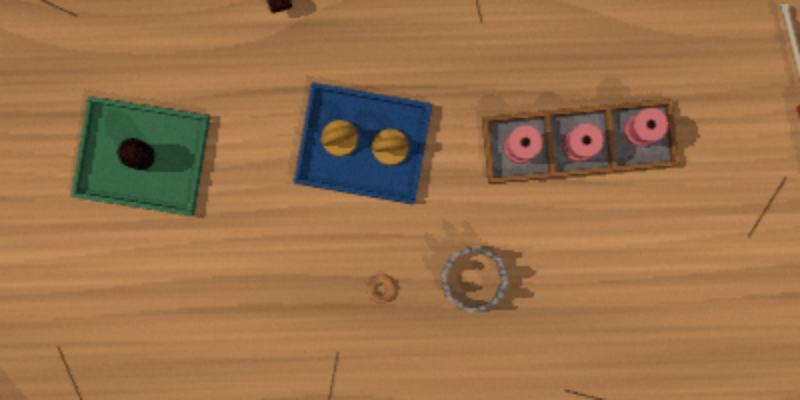

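View pics/side_end.png

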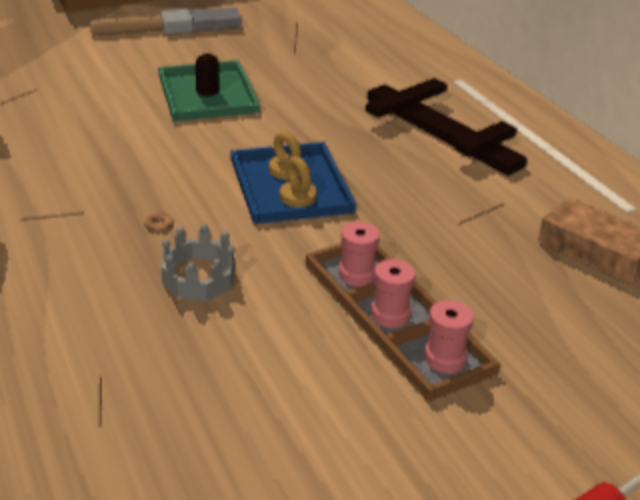

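Everything is upright and in place. In the top crop the knob is at (136,153), the eyes at (340,138) and (390,147), and the bobbins at (525,143), (584,141) and (649,126). The crown hasn't moved. I'm handing the job in.

```bash
python3 -c "
from workcell import ticket
print(ticket.job_done())"
```

```text
the job is handed in; nothing more can be done
None
```

The job is finished and handed in at about 28 s of the 96 s allowed. I moved the loose screw eye and the wrong part in the kit (the other eye, from the +y bay) to the blue tray. Then I put the spare pink bobbin in that bay and the dark knob in the green tray.

My last checks, from the final top view unless noted:

| Part | Measured | Limit |
|---|---|---|
| Bobbins | within about 5 mm of their bay centres | 14.5 mm |
| Eyes | tray frame (1, 23) and (0, −27) mm | ±35, ±45 mm |
| Knob | within 1 mm of the tray centre | ±35, ±45 mm |
| Crown | moved less than 1 mm | 20 mm |

- **Upright:** all six parts look upright in both views. I judged this by eye and did not measure the tilt angles.
- **Small disagreements:** the top camera's heights came out up to about 3 mm above the side camera's and the stated sizes. The networks missed the loose eye in both views and the spare bobbin in the side view, so I located those from depth.
- **Unexplained reading:** the wrist showed 5–6 N upward while gripping the bobbin and the knob. It was gone after lifting and far below the limits.

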